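# Let a vial out of the pedal dispenser

## Task

Let the vial out of the pedal-operated dispenser: press the pedal right down until it meets its rubber stop, without forcing it against the stop, and hold it there for about a second so that the lid stays up and the vial rolls out into the tray. Then ease the pedal all the way back up so that the lid comes down gently instead of dropping shut, leave the vial lying in the tray, and do not disturb the loose things around the dispenser.

Things in the scene. Friction and masses are not known exactly. Their poses are not given: they have to be found in the camera images.
- dispenser: Grey vial dispenser fixed to the bench: housing 134 x 80 x 93 mm high with an open catch tray on its front, a pedal lever along its right side. Origin: on the bench under the housing; x to the back (away from the tray), y to the side without lever, z up. In this frame the housing spans x -66 to 68 mm, the tray (46 mm high) x -115 to -66. Stands elsewhere and turned in each start.
- pedal: Pedal lever: steel bar 12 x 12 x 200 mm. Origin: its pivot, at (20, -55, 50) mm in the dispenser's frame; x along the bar to the back. The pad end (-x) goes down when pressed. Spring and lid push it back up: it takes 4 to 9 N on the pad before the stop is met, and springs up at once if let go. The linkage is light: never more than 22 N on it.
- pedal_pad (a point): Centre of the top of the pedal's ribbed black pad on a steel plate (44 x 46 mm), at (-150, -60, 66) mm in the dispenser's frame when up; free above. The tray front is 13 mm behind the pad and 20 mm lower. It goes down 13 to 34 mm on an arc of 170 mm radius about the pivot before the stop is met; how far differs in each start and shows in no listed pose.
- stop: Stop under the lever: aluminium block 20 x 22 x 8 mm with a screw and rubber bumper on top. Origin: underside of the block, at (-105, -59, 6) mm in the dispenser's frame. The screw height differs in each start, unseen in this pose, so the stop must be felt: once it is met the force on the pad rises by some 5 N per mm of pad travel, before that by less than 0.2 N per mm.
- lid (a joint): Opening of the lid, rad: 0 shut, growing as its front rises. Plain light hood 140 x 84 mm with a front flap that holds the vial back; hinged along y at the back, at (64, 0, 88) mm in the dispenser's frame. Linked to the pedal: 4.5 times its angle (0.026 rad per mm of pad travel), 0.36 to 0.9 rad at the stop. It has been dropped if it falls faster than 2 rad/s, 75 mm/s at the pad.
- lid_edge (a point): Middle of the lid's front upper edge, at (-72, 0, 93) mm in the dispenser's frame when shut. While opening, the flap swings to no more than 85 mm in front of the dispenser's origin and the edge up to 0.21 m above the bench.
- vial: Clear glass vial with a white screw cap, 12 mm across, 34 mm long, lying across the chute behind the flap. Origin: the centre of its bottom; z towards its cap. When the flap rises it rolls down the chute (slope 14 degrees) into the tray by itself, in under a second.
- vial_mid (a point): Middle of the vial, on its axis.
- tray (a point): Where the middle of the vial lies when it has rolled out against the tray front: at (-103, 0, 28.5) mm in the dispenser's frame.
- tape: Yellow roll of tape, 63 mm across, 19 mm high, lying on the bench on the dispenser's +y side; origin under its centre. Leave alone.
- cap: White spare bottle cap, 38 mm across, 20 mm high, on the bench on the +y side of the tray; origin under its centre. Leave alone.
- spare_vial: Another vial, blue cap, 12 mm across and 34 mm high, standing on the bench on the lever's side of the dispenser; origin under its centre. Leave alone.
- timer: White lab timer, 62 x 62 x 19 mm, on the bench near the dispenser on the lever's side, further back than the vial; origin under its centre. Leave alone.

How it is judged:
By the outcome, as a careful person would: the job done as asked, in the order asked, and still so for the second after the job is handed in, with the robot touching nothing.
It also fails if it takes over 42 s, if anything falls off the work surface, if the arm or the gripper's body presses on something with over 40 N, if the wrist force passes 120 N, or if a joint passes its speed limit or range.

## Robot

A 6-joint arm with a two-finger parallel gripper is mounted at the origin on a cart in front of the work surface, level with it; the furniture and walls round the work are solid. World frame = base frame: x ahead of the robot, y to its left, z up, the work surface at z = 0. Lengths are in m, angles in rad, forces in N, time in s.
With the tool pointing down it reaches from about 0.225 to 0.875 m from the base axis. Payload 3.4 kg.
Tool frame: the origin (TCP) lies between the finger pads; the fingertips stand 14 mm ahead of it and the grasp point (between the pads) lies 5 mm behind it; z points along the fingers, y is the direction in which the jaws open and shut (so a half turn about z gives the same grasp; the last joint's range is limited). The gripper opens to 85 mm and grips with 20 to 120 N. Pads are 22 mm wide; open, the fingers measure 114 mm over their backs; the gripper's body (76 mm by 85 mm) begins 54 mm behind the grasp point. The pads swing forward as they close: fully open they stand 13 mm farther back than shut.
Start: joints at [1.091, 0.276, 1.505, -0, 1.361, -0.121], TCP at [0.202, 0.538, 0.245] pointing down, gripper open.
Joint ranges: [-2.89, 2.89], [-0.75, 2.08], [0.22, 2.7], [-1.18, 4.32], [0.11, 2.71], [-2.7, 2.7]. Speed limits (rad/s): [2.57, 2.57, 3.14, 3.14, 3.14, 3.14].

## Interface

Orientations are given as a unit quaternion [w, x, y, z].
In Python, from rig import manip, get_image, job gives the robot as it stands. The module is installed in compiled form; this text tells all that it offers.
- The arm moves only by the tool step_arm, never from a script. Its argument "moves" is one flat list of numbers, 5 for each row, row after row: the shift along the tool's x, y, z as a fraction of full scale, then the turn about the tool's z as a fraction of full scale, then the gripper's target within -1 to 1 (shut at 1, half-way at 0, fully open at -1). In form: [dx, dy, dz, twist, hand, dx, dy, dz, twist, hand, ...]. A call has 1 to 5 rows; each row is the pose to reach, as a shift and turn from the pose commanded when the call began, along the tool's axes at that moment, turning the shorter way round; what a row does not reach only later rows make up. Full scale, the value 1, is 500 mm for a shift and pi rad for a turn. A row lasts 1/10 s, in which the tool goes at most 50 mm and 8.59 degrees, less where a joint would pass 70% of its speed; a pose out of reach is approached as far as the arm can. A call with a number of a shift or a turn outside -1 to 1 is refused whole. A call with a gripper value outside its range is refused whole. The fingers move at their own pace and stop on an object; "force" is the grip in N (left out, the last holds). Time passes only in rows, so rows that repeat a pose let the fingers close. It gives the time, the measured TCP pose, the force and the opening at its end, in the units of the state.
- manip.get_state(): the state, without advancing time (a new reading comes with each control period).
- get_image(name): name is "scene" or "top" or "wrist"; returns a dict with "frame" (420x560x3 uint8, blue, green, red), "fx", "fy", "cx", "cy" (pixels), "rvec" (rotation vector, rad) and "tvec" (3), from world to camera coordinates, as OpenCV has them; the wrist camera has in their place "T_tool_cam" (4x4, takes a point from camera to tool coordinates, whose origin is the TCP and whose axes are the flange's). Camera axes: x right, y down, z forward; pixel columns grow to the right and rows downward; lengths in m; the calibration is good to about 2 mm. A picture is of the moment at which its call begins: read the wrist's pose just before it. There is no depth.
- job.sign_off(): hands the job in, once; it reports no verdict.
The state is a dict: "clock": time; "qpos": joint angles; "qd": joint speeds; "effort": joint torques, N m; "position": TCP position; "ee_rot": TCP orientation; "contact_force": force on the tool from outside, world axes, zero at the start; "moment": the same for the moment, N m; "width": finger opening in m.
Only numpy, scipy, OpenCV 4.12 (cv2) and the standard library are available. Lean on these libraries where they do the work, as an engineer would, in place of code of your own. Each camera call takes 0.05 s, during which the arm holds its last target. There are 200 camera calls.

## Working session

There is one attempt and no reset: what is moved stays moved. The work goes in short steps, Python scripts to look and compute and a tool call to move; the robot and the scene stay as the last step left them, time stands still between calls to the robot, and variables do not carry over. Pictures are saved under pics/ and viewed, about 8 in all and at most 12, crops included, and the job is handed in when it is done.

Besides the shell and the picture viewer there is one more tool, called by a JSON object that holds its "method" and its "body", one argument or row to a line. step_arm: Moves the arm, as the interface text tells. Its arguments: {"type":"object","properties":{"moves":{"type":"array","items":{"type":"number","minimum":-1,"maximum":1}},"force":{"type":"number"}},"required":["moves"]}

```bash
mkdir -p pics; cat > h.py <<'E'
import numpy as np, cv2
from rig import manip, get_image, job
def ray(im,u,v):
    R=cv2.Rodrigues(np.array(im["rvec"],float))[0]; t=np.array(im["tvec"],float).ravel()
    d=R.T@np.array([(u-im["cx"])/im["fx"],(v-im["cy"])/im["fy"],1]); return -R.T@t,d
def onplane(im,u,v,z):
    o,d=ray(im,u,v); return o+d*(z-o[2])/d[2]
def proj(im,P):
    K=np.array([[im["fx"],0,im["cx"]],[0,im["fy"],im["cy"]],[0,0,1.]])
    return cv2.projectPoints(np.array(P,float).reshape(-1,1,3),np.array(im["rvec"],float),np.array(im["tvec"],float),K,None)[0].reshape(-1,2)
E
python3 - <<'E'
from h import *
import pickle
s=manip.get_state(); print(s)
for n in("top","scene"):
    im=get_image(n); pickle.dump(im,open(n+".pkl","wb")); cv2.imwrite(f"pics/{n}1.png",im["frame"]); print(n,ray(im,280,210))
E
```

```text
{'clock': 0.0, 'qpos': array([ 1.09099525e+00,  2.76553957e-01,  1.50616103e+00, -1.08741718e-05,
        1.36070352e+00, -1.20988213e-01]), 'qd': array([ 1.51647398e-03, -2.12285506e-04, -1.03663392e-03, -8.00977315e-05,
        4.81888347e-04,  1.97519944e-04]), 'effort': array([ 1.12714333e-03, -4.16779876e+01, -2.45799762e+01, -1.58840714e-05,
        1.14422949e-02,  5.94119996e-06]), 'position': array([0.20167769, 0.53791251, 0.24445198]), 'ee_rot': array([-2.65053260e-04,  1.78444371e-01,  9.83949579e-01, -8.73616279e-04]), 'contact_force': array([-0.82129009,  0.3255099 , -0.2238426 ]), 'moment': array([-0.02042749, -0.03694512,  0.0354875 ]), 'width': 0.0853807004023816}
top (array([0.5644218 , 0.03506223, 1.17617873]), array([ 0.02442341,  0.02541531, -0.99940995]))
scene (array([ 0.07210211, -0.43212469,  0.51679651]), array([ 0.65503421,  0.55674723, -0.51120871]))
```

View pics/top1.png

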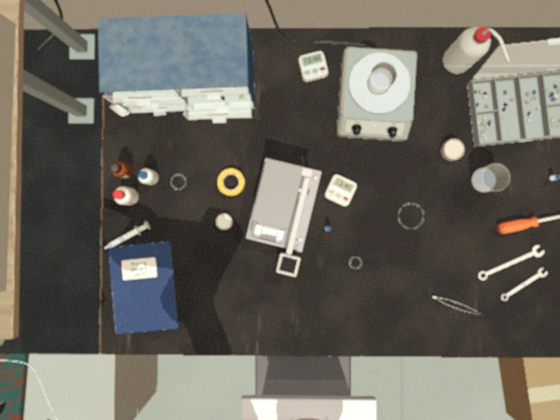

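View pics/scene1.png

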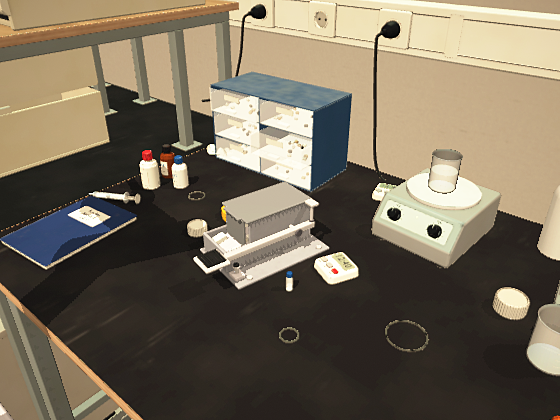

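The top view shows the dispenser at about (285,205), with the pedal pad at (289,265) on its robot-facing side and the blue-capped vial at (327,228). The scene view agrees. Next is an enlarged crop for accurate features.

```bash
python3 - <<'E'
from h import *
import pickle
im=pickle.load(open("top.pkl","rb"))
c=im["frame"][145:285,205:365]; cv2.imwrite("pics/crop1.png",cv2.resize(c,None,fx=4.2,fy=4.2,interpolation=cv2.INTER_CUBIC))
g=cv2.cvtColor(im["frame"],cv2.COLOR_BGR2GRAY)
m=np.zeros_like(g);m[254:280,272:305]=(g[254:280,272:305]>110)*255
cs,_=cv2.findContours(m,cv2.RETR_EXTERNAL,cv2.CHAIN_APPROX_NONE)
k=max(cs,key=cv2.contourArea);r=cv2.minAreaRect(k);print(r)
for p in [r[0]]+list(cv2.boxPoints(r)): print(p,onplane(im,*p,.066))
E
```

```text
((287.9117736816406, 264.35296630859375), (22.313274383544922, 21.585668563842773), 14.03624439239502)
(287.9117736816406, 264.35296630859375) [0.47041587 0.04544313 0.066     ]
[274.4706  272.11768] [0.45306581 0.07537434 0.066     ]
[279.7059 251.1765] [0.49967151 0.0637873  0.066     ]
[301.35294 256.58826] [0.48776389 0.01551534 0.066     ]
[296.11765 277.52942] [0.44122058 0.02713673 0.066     ]
```

View pics/crop1.png

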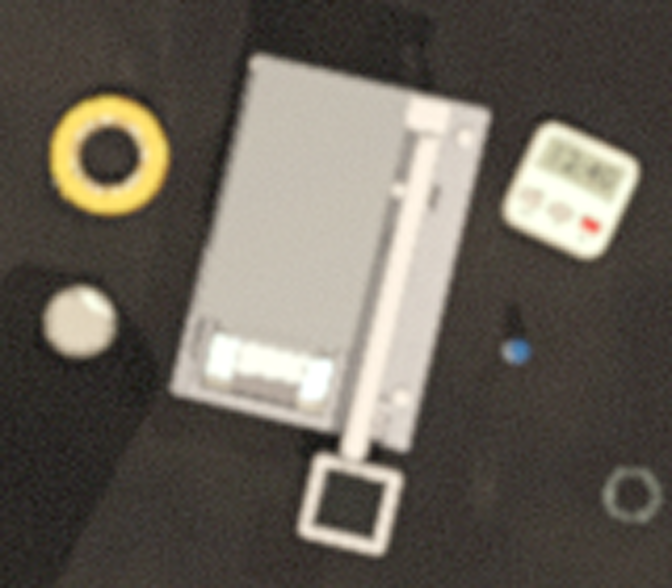

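Pad centre at (288.6,264.8) in the top view gives about (0.470, 0.044). The bar direction gives a dispenser yaw of about -14°. I'll shut the hand and move above the pad at the present height.

{"method": "step_arm", "body": {
  "moves": [-0.848, -0.737, 0, 0, 1, -0.848, -0.737, 0, 0, 1, -0.848, -0.737, 0, 0, 1, -0.848, -0.737, 0, 0, 1, -0.848, -0.737, 0, 0, 1],
  "force": 40
}}

```text
clock: 0.6
position: [0.3213, 0.3167, 0.245]
ee_rot: [-0.0, 0.178, 0.984, -0.0]
contact_force: [1.2, 0.2, 0.0]
width: 0.0125
```

```bash
python3 - <<'E'
from h import *
import pickle
im=pickle.load(open("top.pkl","rb"))
f=lambda x,y:(205+x/4.2-.38,145+y/4.2-.38)
P=lambda x,y,z:onplane(im,*f(x,y),z)[:2]
a,b=P(354,455,.056),P(427,140,.056); d=b-a;print("bar yaw",np.degrees(np.arctan2(d[1],d[0])),a,b)
print("pad",P(351,503,.066))
L,F=P(172,392,.0),P(253,57,.0);d=F-L;print("base edge",np.degrees(np.arctan2(d[1],d[0])))
yaw=np.arctan2(*(b-a)[::-1]);c,s=np.cos(yaw),np.sin(yaw);R=np.array([[c,-s],[s,c]])
o=P(351,503,.066)-R@np.array([-.150,-.060]);print("origin",o,yaw)
print(manip.get_state()["position"])
E
```

```text
bar yaw -12.996296996165349 [0.49515327 0.04333461] [0.66424066 0.00430923]
pad [0.4703535  0.04481987]
base edge -13.422489258775371
origin [0.63000448 0.06954973] -0.2268281731501342
[0.32126046 0.31673762 0.24503452]
```

{"method": "step_arm", "body": {
  "moves": [-0.47, -0.405, 0, 0, 1, -0.47, -0.405, 0, 0, 1, -0.47, -0.405, 0, 0, 1, -0.47, -0.405, 0, 0, 1, -0.47, -0.405, 0, 0, 1]
}}

```text
clock: 1.1
position: [0.4414, 0.0974, 0.2452]
ee_rot: [-0.0, 0.179, 0.984, 0.0]
contact_force: [0.6, 0.9, -0.1]
width: -0.0
```

{"method": "step_arm", "body": {
  "moves": [-0.091, -0.079, 0, -0.041, 1, -0.091, -0.079, 0.08, -0.041, 1, -0.091, -0.079, 0.16, -0.041, 1, -0.091, -0.079, 0.2, -0.041, 1, -0.091, -0.079, 0.2, -0.041, 1]
}}

```text
clock: 1.6
position: [0.467, 0.0461, 0.1422]
ee_rot: [-0.004, 0.115, 0.993, -0.0]
contact_force: [0.2, 0.7, -0.1]
width: -0.0
```

```bash
python3 - <<'E'
from h import *
import pickle
s=manip.get_state(); print(s["position"],s["ee_rot"],s["contact_force"])
for n in("wrist","scene"):
    im=get_image(n); im["s"]=s; pickle.dump(im,open(n+"2.pkl","wb")); cv2.imwrite(f"pics/{n}2.png",im["frame"])
    if n=="wrist": print(im["T_tool_cam"],im["fx"],im["cx"],im["cy"])
E
```

```text
[0.46698204 0.0461094  0.14216366] [-4.03683712e-03  1.15127712e-01  9.93342470e-01 -2.27359783e-04] [ 0.16579801  0.73768418 -0.13896803]
[[ 3.10306973e-04 -9.63645636e-01 -2.67183443e-01  6.87502814e-02]
 [ 9.99999531e-01  5.40354025e-05  9.66511417e-04 -2.78486687e-04]
 [-9.16937144e-04 -2.67183618e-01  9.63645201e-01 -1.28258579e-01]
 [ 0.00000000e+00  0.00000000e+00  0.00000000e+00  1.00000000e+00]] 302.67225603088224 275.6789227827508 206.76879633744923
```

View pics/wrist2.png

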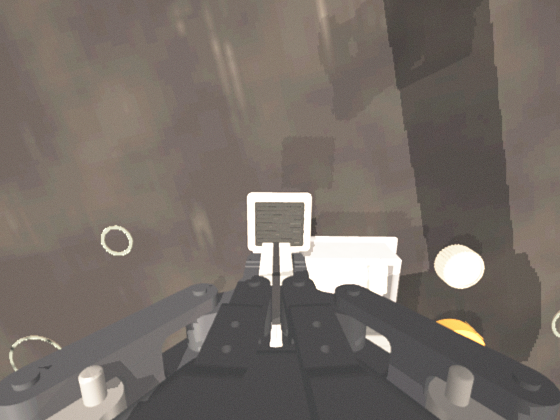

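The wrist view shows the ribbed pad centred at about (279,223), with the closed fingertips at about (275,290). Cast its ray onto z=0.066.

```bash
python3 - <<'E'
from h import *
import pickle
from scipy.spatial.transform import Rotation as Ro
im=pickle.load(open("wrist2.pkl","rb"));s=im["s"];T=im["T_tool_cam"]
q=s["ee_rot"];R=Ro.from_quat([q[1],q[2],q[3],q[0]]).as_matrix()
g=im["frame"].min(2);m=np.zeros_like(g);m[180:250,235:325]=(g[180:250,235:325]>170)*255
m[:, :]=cv2.morphologyEx(m,cv2.MORPH_OPEN,np.ones((3,3)))
c=max(cv2.findContours(m,cv2.RETR_EXTERNAL,2)[0],key=cv2.contourArea);r=cv2.boundingRect(c);print(r)
for u,v in[(279.5,222),(279.5,224.5),(247.5,192.5),(311,192.5)]:
    d=T[:3,:3]@np.array([(u-im["cx"])/im["fx"],(v-im["cy"])/im["fy"],1]);o=s["position"]+R@T[:3,3];d=R@d
    p=o+d*(.066-o[2])/d[2];print(p,"tool",R.T@(p-s["position"]),"rob yaw",np.degrees(np.arctan2(-R[1,0],-R[0,0])))
print(R)
E
```

```text
(247, 192, 78, 58)
[0.46615948 0.04891278 0.066     ] tool [0.0008351  0.00264612 0.07616915] rob yaw -13.222406525521038
[0.46798095 0.0484917  0.066     ] tool [-0.00103435  0.00265281  0.07615424] rob yaw -13.222406525521038
[0.44020956 0.03216861 0.066     ] tool [ 0.02226647 -0.01958945  0.07637062] rob yaw -13.222406525521038
[0.45024897 0.07497646 0.066     ] tool [0.02228472 0.02437983 0.07631004] rob yaw -13.222406525521038
[[-9.73458628e-01  2.28720656e-01 -8.07227434e-03]
 [ 2.28724328e-01  9.73491116e-01  4.77811388e-04]
 [ 7.96757269e-03 -1.38119590e-03 -9.99967305e-01]]
```

{"method": "step_arm", "body": {
  "moves": [0, 0.004, 0.05, 0, 1, 0, 0.004, 0.1, 0, 1, 0, 0.004, 0.1, 0, 1, 0, 0.004, 0.1, 0, 1, 0, 0.004, 0.1, 0, 1]
}}

```text
clock: 2.2
position: [0.4718, 0.0484, 0.0972]
ee_rot: [0.002, 0.115, 0.993, 0.0]
contact_force: [-0.2, -1.1, -0.2]
width: -0.0001
```

{"method": "step_arm", "body": {
  "moves": [0.01, 0, 0.014, 0, 1, 0.01, 0, 0.024, 0, 1, 0.01, 0, 0.024, 0, 1, 0.01, 0, 0.024, 0, 1]
}}

```text
clock: 2.6
position: [0.4653, 0.0494, 0.0832]
ee_rot: [-0.0, 0.115, 0.993, 0.0]
contact_force: [0.2, 0.1, 0.2]
width: 0.0002
```

{"method": "step_arm", "body": {
  "moves": [0, 0, 0.003, 0, 1, 0, 0, 0.006, 0, 1, 0, 0, 0.009, 0, 1, 0, 0, 0.012, 0, 1, 0, 0, 0.015, 0, 1]
}}

```text
clock: 3.1
position: [0.4653, 0.0495, 0.076]
ee_rot: [-0.0, 0.115, 0.993, 0.0]
contact_force: [-2.0, 0.4, 4.2]
width: 0.0
```

{"method": "step_arm", "body": {
  "moves": [0, 0, 0.003, 0, 1, 0, 0, 0.006, 0, 1, 0, 0, 0.009, 0, 1, 0, 0, 0.01, 0, 1]
}}

```text
clock: 3.5
position: [0.465, 0.0495, 0.0709]
ee_rot: [-0.0, 0.115, 0.993, 0.0]
contact_force: [-1.5, -0.3, 5.0]
width: -0.0
```

{"method": "step_arm", "body": {
  "moves": [0, 0, 0.002, 0, 1, 0, 0, 0.004, 0, 1, 0, 0, 0.004, 0, 1]
}}

```text
clock: 3.8
position: [0.465, 0.0495, 0.0689]
ee_rot: [-0.0, 0.115, 0.993, 0.0]
contact_force: [-1.7, -0.1, 5.3]
width: 0.0002
```

{"method": "step_arm", "body": {
  "moves": [0, 0, 0.0015, 0, 1, 0, 0, 0.003, 0, 1]
}}

```text
clock: 4.0
position: [0.465, 0.0495, 0.0675]
ee_rot: [-0.0, 0.115, 0.993, 0.0]
contact_force: [-1.2, -0.2, 5.5]
width: -0.0003
```

{"method": "step_arm", "body": {
  "moves": [0, 0, 0.0015, 0, 1, 0, 0, 0.003, 0, 1]
}}

```text
clock: 4.2
position: [0.4649, 0.0496, 0.066]
ee_rot: [-0.0, 0.115, 0.993, 0.0]
contact_force: [-2.3, 0.1, 4.4]
width: 0.0001
```

{"method": "step_arm", "body": {
  "moves": [0, 0, 0.0015, 0, 1, 0, 0, 0.003, 0, 1]
}}

```text
clock: 4.4
position: [0.4649, 0.0495, 0.0645]
ee_rot: [-0.0, 0.115, 0.993, 0.0]
contact_force: [-2.2, 1.1, 5.5]
width: -0.0001
```

{"method": "step_arm", "body": {
  "moves": [0, 0, 0.0015, 0, 1]
}}

```text
clock: 4.5
position: [0.4649, 0.0496, 0.0638]
ee_rot: [-0.0, 0.115, 0.993, 0.0]
contact_force: [-2.3, 0.8, 6.0]
width: 0.0002
```

{"method": "step_arm", "body": {
  "moves": [0, 0, 0.0015, 0, 1, 0, 0, 0.003, 0, 1]
}}

```text
clock: 4.7
position: [0.4649, 0.0496, 0.0626]
ee_rot: [-0.0, 0.115, 0.993, 0.0]
contact_force: [-3.3, -0.3, 12.3]
width: -0.0001
```

The force jumped from 6 to 12 N over 1.2 mm, so the stop is met at TCP z of about 0.0635 (roughly 16.5 mm of travel). I'll back off 0.5 mm so it stays lightly on the stop, and hold.

{"method": "step_arm", "body": {
  "moves": [0, 0, -0.001, 0, 1, 0, 0, -0.001, 0, 1, 0, 0, -0.001, 0, 1]
}}

```text
clock: 5.0
position: [0.4649, 0.0496, 0.0632]
ee_rot: [-0.0, 0.115, 0.993, 0.0]
contact_force: [-3.0, 0.8, 8.4]
width: -0.0002
```

```bash
python3 - <<'E'
from h import *
im=get_image("scene"); t=get_image("top")
a=cv2.resize(im["frame"][150:310,170:370],None,fx=4,fy=3.5) 
b=cv2.resize(t["frame"][145:285,205:365],None,fx=2.5,fy=2.5)
cv2.imwrite("pics/s3.png",cv2.resize(im["frame"][160:300,180:370],None,fx=4,fy=4,interpolation=2))
s=manip.get_state();print(s["clock"],s["position"],s["contact_force"])
E
```

```text
5.1 [0.4649258  0.04958474 0.06316899] [-2.12680686 -0.30163336  9.09247401]
```

View pics/s3.png

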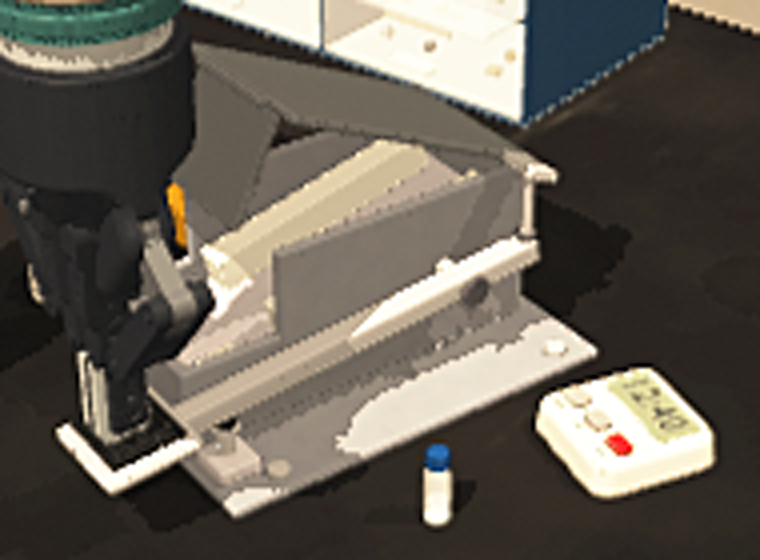

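The picture shows the lid up, with the lever at about (230,420) down on the stop. I'll keep holding to complete the second.

{"method": "step_arm", "body": {
  "moves": [0, 0, 0, 0, 1, 0, 0, 0, 0, 1, 0, 0, 0, 0, 1, 0, 0, 0, 0, 1, 0, 0, 0, 0, 1]
}}

```text
clock: 5.6
position: [0.4649, 0.0496, 0.0632]
ee_rot: [-0.0, 0.115, 0.993, 0.0]
contact_force: [-2.9, 0.9, 9.9]
width: -0.0001
```

```bash
python3 - <<'E'
from h import *
t=get_image("top"); w=get_image("wrist")
b=cv2.resize(t["frame"][185:285,225:325],None,fx=4,fy=4,interpolation=2)
c=cv2.resize(w["frame"][200:400,240:440],None,fx=2,fy=2,interpolation=2)
cv2.imwrite("pics/m4.png",np.hstack([b,c]))
s=manip.get_state();print(s["clock"],s["position"],s["contact_force"])
E
```

```text
5.7 [0.46491963 0.04957265 0.06315398] [-2.96487647  0.39126955  9.46400429]
```

View pics/m4.png

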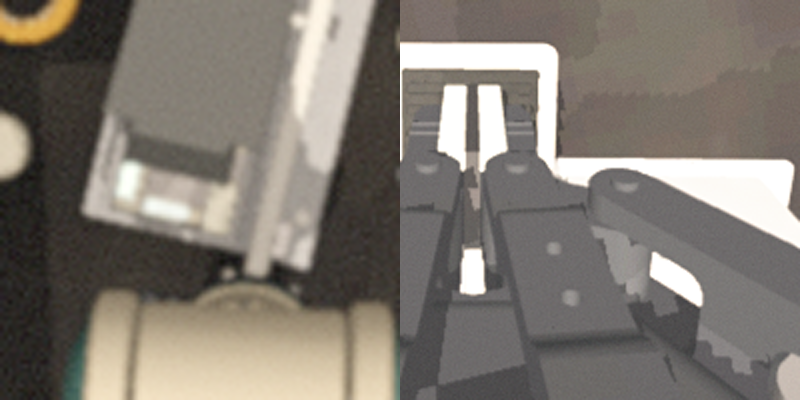

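The vial lies in the tray, at about (185,208) in the left crop, and the pedal has been on the stop for about a second. I'll ease it up at 15 mm/s.

{"method": "step_arm", "body": {
  "moves": [0, 0, 0, 0, 1, 0, 0, -0.002, 0, 1, 0, 0, -0.005, 0, 1, 0, 0, -0.008, 0, 1, 0, 0, -0.011, 0, 1]
}}

```text
clock: 6.2
position: [0.465, 0.0495, 0.0683]
ee_rot: [-0.0, 0.115, 0.993, 0.0]
contact_force: [-2.4, -0.8, 5.7]
width: 0.0001
```

{"method": "step_arm", "body": {
  "moves": [0, 0, -0.003, 0, 1, 0, 0, -0.006, 0, 1, 0, 0, -0.009, 0, 1, 0, 0, -0.012, 0, 1, 0, 0, -0.015, 0, 1]
}}

```text
clock: 6.7
position: [0.4653, 0.0495, 0.0759]
ee_rot: [0.0, 0.115, 0.993, 0.0]
contact_force: [-0.8, -0.2, 5.2]
width: -0.0002
```

{"method": "step_arm", "body": {
  "moves": [0, 0, -0.002, 0, 1, 0, 0, -0.004, 0, 1, 0, 0, -0.006, 0, 1, 0, 0, -0.008, 0, 1, 0, 0, -0.01, 0, 1]
}}

```text
clock: 7.2
position: [0.4655, 0.0494, 0.0805]
ee_rot: [0.0, 0.115, 0.993, 0.0]
contact_force: [-0.0, 0.6, -0.1]
width: 0.0001
```

{"method": "step_arm", "body": {
  "moves": [0, 0, -0.002, 0, 1, 0, 0, -0.004, 0, 1, 0, 0, -0.006, 0, 1, 0, 0, -0.008, 0, 1, 0, 0, -0.01, 0, 1]
}}

```text
clock: 7.7
position: [0.4653, 0.0494, 0.0855]
ee_rot: [-0.0, 0.115, 0.993, 0.0]
contact_force: [1.3, -0.2, 0.0]
width: 0.0001
```

Contact ended at the top of the travel. I'll lift straight up, move back toward the robot (tool +x), and check.

{"method": "step_arm", "body": {
  "moves": [0, 0, -0.06, 0, 1, 0, 0, -0.14, 0, 1, 0, 0, -0.22, 0, 1, 0, 0, -0.28, 0, 1, 0, 0, -0.3, 0, 1]
}}

```text
clock: 8.2
position: [0.4671, 0.0494, 0.239]
ee_rot: [0.003, 0.115, 0.993, 0.0]
contact_force: [0.3, -0.2, -1.1]
width: 0.0002
```

{"method": "step_arm", "body": {
  "moves": [0.1, 0.3, 0, 0, 1, 0.1, 0.3, 0, 0, 1, 0.1, 0.3, 0, 0, 1, 0.1, 0.3, 0, 0, 1, 0.1, 0.3, 0, 0, 1]
}}

```text
clock: 8.7
position: [0.45, 0.208, 0.2344]
ee_rot: [-0.001, 0.113, 0.994, -0.0]
contact_force: [0.1, -1.1, -0.5]
width: 0.0002
```

```bash
python3 - <<'E'
from h import *
t=get_image("top"); w=get_image("scene")
b=cv2.resize(t["frame"][145:285,205:365],None,fx=2.5,fy=2.5,interpolation=2)
c=cv2.resize(w["frame"][170:310,190:350],None,fx=2.5,fy=2.5,interpolation=2)
cv2.imwrite("pics/m5.png",np.hstack([b,c]))
s=manip.get_state();print(s["clock"],s["position"],s["contact_force"],np.abs(s["qd"]).max())
E
```

```text
8.8 [0.45051081 0.2059855  0.23473899] [ 0.01548329  0.02576889 -0.04014993] 0.02599372288137114
```

View pics/m5.png

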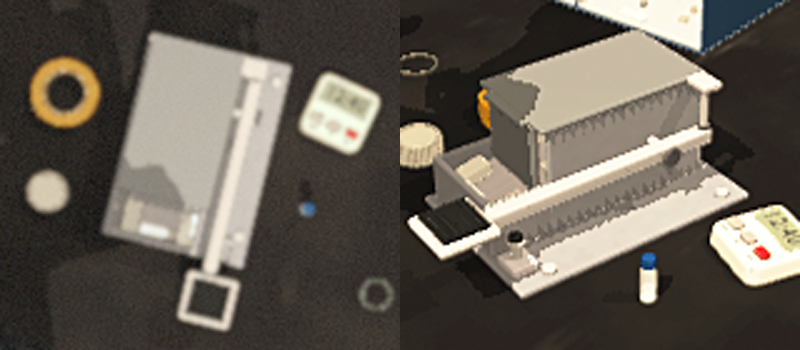

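The lid is shut, the pedal is up, and the tape, cap, spare vial and timer look unmoved. One numeric check of the tray point and the loose things, with one enlarged view of the tray.

```bash
python3 - <<'E'
from h import *
import pickle
t=get_image("top"); o=pickle.load(open("top.pkl","rb"))
R=np.array([[np.cos(.2305),np.sin(.2305)],[-np.sin(.2305),np.cos(.2305)]])
org=np.array([.469,.0465])-R@[-.15,-.06]
for q in [(-.103,0),(-.103,.017),(-.103,-.017)]: print(proj(t,[*(org+R@q),.0285])[0])
c=lambda f:cv2.resize(f[215:255,240:300],None,fx=6.6,fy=6.6,interpolation=2)
cv2.imwrite("pics/t6.png",np.hstack([c(o["frame"]),c(t["frame"])]))
for n,(x,y,w,h) in dict(tape=(212,163,38,38),cap=(212,210,24,24),spare=(320,220,14,14),timer=(322,172,38,38)).items():
    T=o["frame"][y:y+h,x:x+w];S=t["frame"][y-5:y+h+5,x-5:x+w+5]
    print(n,cv2.minMaxLoc(cv2.matchTemplate(S,T,cv2.TM_CCOEFF_NORMED))[1::2])
E
```

```text
[266.99272276 237.69798831]
[259.8368485  235.99893666]
[274.15369837 239.3982512 ]
tape (0.9884413480758667, (5, 5))
cap (0.9906291365623474, (5, 5))
spare (0.9843435287475586, (5, 5))
timer (0.9988994002342224, (5, 5))
```

View pics/t6.png

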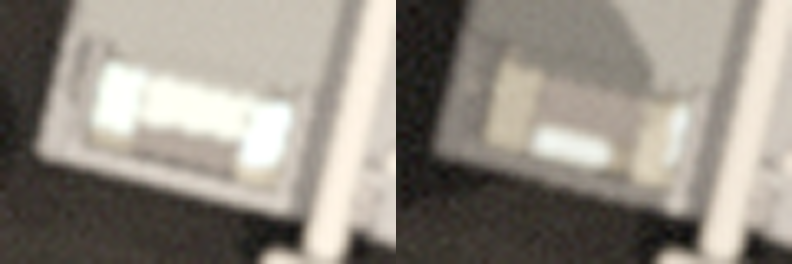

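The right half shows a new white highlight, the vial, at image (266.7,237.1), against a predicted tray point of (267.0,237.7). It wasn't there before. Handing in.

```bash
python3 -c "
from h import *
print(job.sign_off())"
```

```text
the job is handed in; nothing more can be done
None
```

The vial is out and lying in the tray, the pedal is back up with the lid shut, and the job is handed in at about 9 s on the clock.

- **Pressing:** I pressed the pad with the closed fingertips. It took 4–6 N until the stop was met at about 16–17 mm of travel. The force read 12 N at its highest (readings come only at the end of each move, limit 22 N). I eased back 0.5 mm and held at about 9 N for roughly a second.
- **Release:** The fingers followed the pedal up at 10–15 mm/s, well below the 75 mm/s that counts as dropping the lid. Contact ended only at the top of the travel. The arm then moved clear and is touching nothing.
- **Last checks:** The vial showed within 1 pixel of the predicted resting place in the tray. The tape, cap, spare vial and timer matched their first picture with zero pixel shift.

No check failed. The top and wrist views disagreed on the pad position by about 4 mm, too little to matter on a pad about 45 mm across.

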